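# Cap the microscope's camera port

### The job

The camera is off the microscope: slide the blue cover of the storage tray fully open and leave it open, find the black dust cap in one of the two pockets and lift it out by its orange tabs, then keep the tabs pinched together, press the cap fully home in the leaning camera port against its sprung seal and let the tabs spring out under the rim so that it stays latched by itself. Leave the filter ring in its pocket and do not knock the other things about.

Things in the scene. Friction and masses are not known exactly. Their poses are not given: they have to be found in the camera images.
- cap: Black round dust cap with two orange sprung tabs, 46 mm high, about 110 g, standing plug down in one of the two tray pockets (either). Origin: centre of its underside; z up, out of its outer face. Plug 73 mm diameter (66 at its tapered foot) from z = 0 to 14 mm, flange disc 100 mm diameter from z = 14 to 20 mm, above it two upright orange pinch lugs to z = 46 mm, at the cap's +y and -y.
- cap_seat (a point): Point on the cap's axis in the plane of the flange's underside, 14 mm above the cap's origin, axes as the cap's. It meets port_rim when the cap is home.
- tab_a (a joint): Inward travel of the tab at the cap's +y: 0 m = sprung out, 0.0075 m = pinched to its stop. Spring 3 N at 0, 6.5 N at the stop; a grip of 20 to 30 N bottoms both tabs and carries the cap firmly. Lugs are 34 mm wide along the cap's x, 8 mm thick; their outer faces stand 60 mm apart when free, 45 mm when fully pinched.
- tab_b (a joint): The same for the tab at the cap's -y. Each tab has a square-edged latch, 14 mm wide, sticking sideways out of the plug between z = 1.5 and 6.5 mm of the cap, to radius 43.5 mm when free and 36 mm when fully pinched. Latches that are sprung out cannot be forced through the port's lip.
- port_rim (a point): Centre of the mouth of the camera port (grey and aluminium tube, 104 mm outer diameter), in the plane of its metal rim, 200 mm above the table. z points out along the port's axis, which leans 25 degrees from vertical, roughly towards the robot. The lip is 6 mm thick with a 78 mm bore; below it the bore is 92 mm for 19 mm, down to a flat floor. The cap fits at any turn about the axis.
- seal (a joint): Sprung black rubber sealing ring (82 to 96 mm diameter) on the port's rim: 0 m = standing 3 mm proud of the rim, 0.003 m = pressed flat. It pushes back with 2 N at first touch, 3.5 N when flat; then the flange meets solid metal and the force climbs steeply. The latches clear the lip only with the seal pressed nearly flat (1.5 mm to spare); let go higher, and the seal pushes the cap up again.
- cover (a joint): Blue sliding cover of the grey tray, 150 x 288 x 6 mm: 0 m = closed over both pockets, 0.150 m = fully open, sliding along the tray's x (away from the robot). It stays where left; friction about 1.5 N.
- cover_grip (a point): Middle of the black bar grip on the cover (18 mm thick along the tray's x, 70 mm long along the tray's y; its top is 15 mm above this point, the cover's top face 15 mm below it). 79 mm above the table. Moves with the cover; axes as the tray's.
- tray: Grey tray 148 x 304 mm, fixed to the table; two pockets side by side along its y, each about 138 x 136 mm, centred 71 mm either side of its centre; pocket floor 5 mm, wall tops 56 mm above the table. Guide rails at its two ends are 68 mm high and run 162 mm past it at +x. Origin under the centre of the pocketed part; x is the cover's opening direction.
- scope: White microscope body, about 230 x 230 mm with its focus knobs, 162 mm high at its stage and 256 mm at the lamp arm over the stage (at +x), fixed to the table. Origin on the table below its middle; the port stands on its front (-x) half and leans towards its -x.
- filter: metal filter ring, outer diameter 90 mm, bore 68 mm, 14 mm high, in the other pocket; origin at the centre of its underside. Not wanted.
- dish: open glass dish, 90 mm across, 18 mm high; origin at the centre of its underside. Bystander.
- oil: amber glass bottle, 44 mm across, 85 mm high, standing; origin under its centre. Bystander.
- blower: red rubber dust blower, 64 mm across and 100 mm high, standing; origin under its centre. Bystander.
- mug: blue mug, 80 mm across, 90 mm high; origin under its centre. Bystander.

How it is judged:
On the way, in this order (a step that is already met when the one before it is completed fails the run):
1. the cover is slid open (value of joint cover above 0.135 m), for 0.2 s.
2. the cap is lifted clear of the tray (height (world z) of cap above 0.09 m), for 0.1 s.
3. the cap is home in the port with its tabs sprung out (z of cap_seat in the frame of port_rim between -0.0025 and 0.003 m and distance between cap_seat and port_rim below 0.007 m and angle between the z axis of cap_seat and the z axis of port_rim, either way round below 0.08 rad and value of joint each of tab_a, tab_b below 0.003 m), for 0.2 s.
At the end, for the whole second after the job is handed in: The cap sits in the camera port at rest and released: its flange underside (cap_seat) within 3 mm above and 2.5 mm below the rim plane and within 7 mm of the rim centre, its axis within 0.08 rad of the port's, both tabs sprung out to within 3 mm of free; the cover is still open (over 120 mm) (all of step 3 and value of joint cover above 0.12 m and linear speed of cap below 0.02 m/s and angular speed of cap below 0.2 rad/s); the robot touches nothing.
It fails at once if the filter ring is lifted out of its pocket or tipped (height (world z) of filter above 0.04 m or angle between filter's own z axis and vertical above 0.6 rad).
It fails at once if a bystander is knocked about (moved over 40 mm or tipped) (distance of any of dish, oil, blower, mug from where it was at the start of the episode above 0.04 m or angle between any of dish, oil, blower, mug's own z axis and vertical above 0.5 rad).
It also fails if it takes over 61 s, if anything falls off the work surface, if the arm or the gripper's body presses on something with over 40 N, if the wrist force passes 120 N, or if a joint passes its speed limit or range.

### The arm

A 7-joint arm with a two-finger parallel gripper is mounted at the origin on the work surface. World frame = base frame: x ahead of the robot, y to its left, z up, the work surface at z = 0. Lengths are in m, angles in rad, forces in N, time in s.
With the tool pointing down it reaches from about 0.4 to 0.9 m from the base axis. Payload 5.5 kg.
Tool frame: the origin (TCP) lies midway between the tips of the shut fingers; the grasp point (between the pads) lies 19 mm behind it (manip.grip_depth is the distance from the TCP to the grasp point, in m); z points along the fingers, x is the direction in which the jaws open and shut, and the axes are right-handed (so a half turn about z gives the same grasp; the last joint's range is limited). The gripper opens to 92 mm and grips with 3 to 60 N. Pads are 19 mm wide; open, the fingers measure 130 mm over their backs; the gripper's body (75 mm by 190 mm) begins 47 mm behind the grasp point.
Start: joints at [-0.963, 0.501, -0.427, 1.55, 0.221, 1.138, -0.21], TCP at [0.22, 0.612, 0.193] pointing down, gripper open.
Joint ranges: [-2.88, 2.88], [-0.31, 2.03], [-1.54, 1.56], [0.2, 2.42], [-1.41, 4.55], [0.19, 2.02], [-2.57, 2.57]. Speed limits (rad/s): [2.57, 2.57, 3.14, 3.14, 3.14, 3.14, 3.14].

### API

Orientations are given as a unit quaternion [x, y, z, w].
In Python, from bench import manip, effector, viewer gives the robot as it stands. Calls block until the motion is done:
- manip.move_pose(position, orientation): joint-space move of the TCP to a pose.
- manip.servo_line(position, ori=None, vel=0.15): straight line of the TCP; ori=None keeps the orientation; vel is the mean speed in m/s.
- manip.movej(angles): joint-space move.
- effector.open_jaws() and effector.close(f_grip=None): open the fingers fully, or close them until they stop; f_grip is the grip in N (None keeps the last).
- manip.sleep(seconds).
- manip.solve_ik(position, orientation): joint angles nearest the present ones, or None.
- viewer.get_image(name): name is "scene" or "top" or "wrist"; returns the picture (480x640x3 uint8, red, green, blue); there is no depth.
- viewer.get_calibration(name): a dict with "vfov" (degrees; the focal length in pixels is half the picture's height over the tangent of half this angle, whatever the lens; pixels are square), "cx", "cy" (the principal point, pixels), "eye" and "attitude" of the camera in the world. Camera axes: x right, y down, z forward; pixel columns grow to the right and rows downward; lengths in m; the calibration is good to about 2 mm. A picture is of the moment at which its call begins: read the wrist's pose just before it. get_calibration takes no time and is no camera call; for the wrist camera it gives the pose at the moment of the call.
A pose or a line that the arm cannot do raises manip.PlanningError and nothing moves.
- manip.hand_in(): hands the job in, once; it reports no verdict.
Readings, each from a call of its own:
- manip.current_clock(): time.
- manip.current_q(): joint angles.
- manip.current_joint_velocities(): joint speeds.
- manip.current_tau(): joint torques, N m.
- manip.current_tool_pos(): TCP position.
- manip.current_tcp_rot(): TCP orientation.
- manip.current_force(): force on the tool from outside, world axes, zero at the start.
- manip.current_wrist_torque(): the same for the moment, N m.
- manip.current_finger_gap(): finger opening in m.
Only numpy, scipy, OpenCV 4.12 (cv2) and the standard library are available. Lean on these libraries where they do the work, as an engineer would, in place of code of your own. Each camera call takes 0.05 s, during which the arm holds its last target.

## Working session

There is one attempt and no reset: what is moved stays moved. The work goes in short steps, each a Python script; the robot and the scene stay as the last script left them, time stands still between calls to the robot, and variables do not carry over. Pictures are saved under pics/ and viewed, and the job is handed in when it is done.

```bash
ls; mkdir -p pics
python3 - <<'E'
from bench import manip, effector, viewer
import cv2
print(manip.current_clock(), manip.current_tool_pos(), manip.current_tcp_rot(), manip.grip_depth)
for n in ["scene","top","wrist"]:
    im=viewer.get_image(n); cv2.imwrite(f"pics/{n}0.png",im[:,:,::-1]); print(n,viewer.get_calibration(n))
print(manip.current_clock())
E
```

```text
pics
0.0 [0.2194475  0.61103198 0.19178579] [ 8.17890960e-01  5.75372451e-01 -8.02636926e-04  5.25255496e-04] 0.0188
scene {'vfov': 57.49545464429829, 'cx': 327.30687901971436, 'cy': 240.68612347315556, 'eye': array([ 1.22708198, -0.05687985,  0.83888031]), 'attitude': array([ 0.71680215,  0.57780585, -0.23916837, -0.30843731])}
top {'vfov': 42.84977626190813, 'cx': 312.96352123545824, 'cy': 237.2290922887755, 'eye': array([0.38902042, 0.09702328, 1.51875207]), 'attitude': array([-0.70645178,  0.70661995, -0.02500821,  0.0314437 ])}
wrist {'vfov': 66.80448985906153, 'cx': 320.6219091013409, 'cy': 237.60870604652385, 'eye': array([0.14677672, 0.63827431, 0.3847148 ]), 'attitude': array([0.80940475, 0.56920968, 0.08308426, 0.11815793])}
0.15
```

View pics/scene0.png

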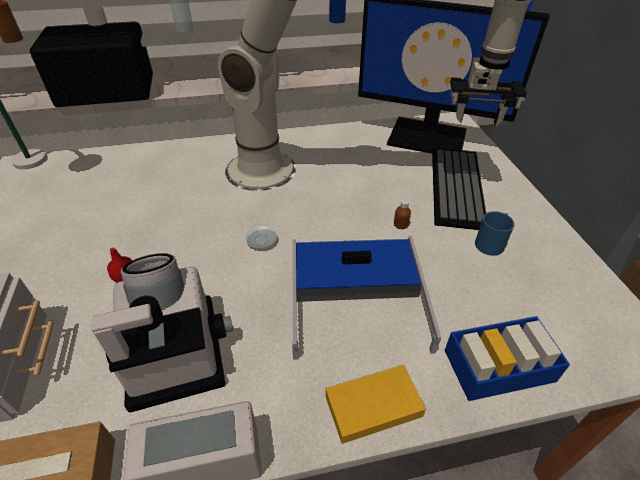

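View pics/top0.png

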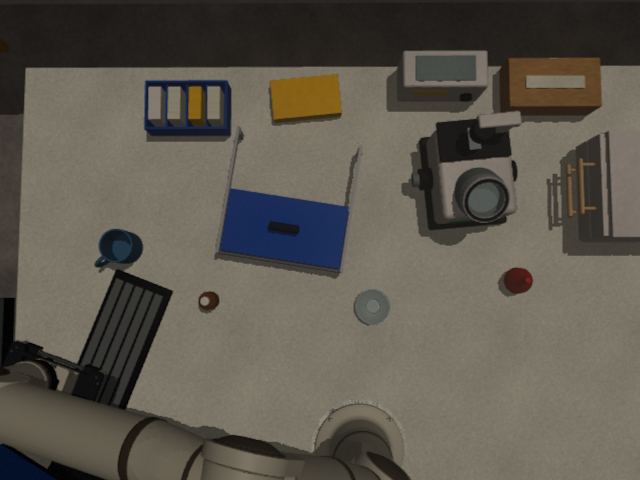

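View pics/wrist0.png

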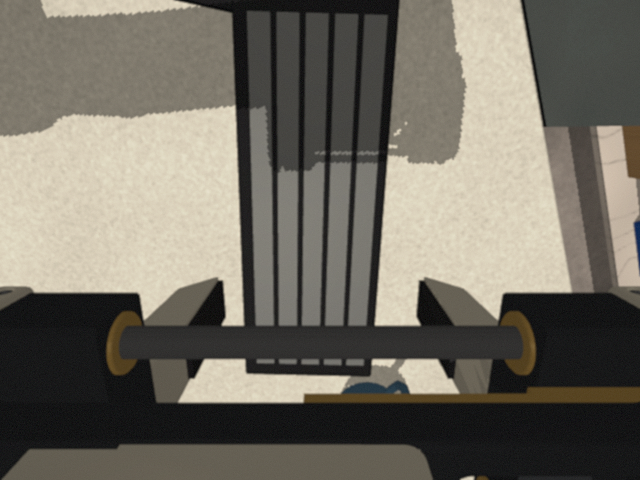

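The tray is left of centre with its grip bar at about (283,228) in the top view. The scope port is at about (487,200), with the dish at (372,307), the oil at (208,300) and the mug at (120,247). Next I measure these points.

```bash
cat > h.py <<'E'
import numpy as np, cv2
from scipy.spatial.transform import Rotation as R
def ray(cal,uv):
    f=240/np.tan(np.radians(cal['vfov'])/2)
    d=np.array([(uv[0]-cal['cx'])/f,(uv[1]-cal['cy'])/f,1.]); d=R.from_quat(cal['attitude']).apply(d)
    return np.array(cal['eye']),d/np.linalg.norm(d)
def plane(cal,uv,z):
    o,d=ray(cal,uv); return o+d*(z-o[2])/d[2]
def tri(obs):
    A=np.zeros((3,3));b=np.zeros(3);P=[]
    for c,uv in obs:
        o,d=ray(c,uv); M=np.eye(3)-np.outer(d,d); A+=M;b+=M@o;P.append((o,M))
    x=np.linalg.solve(A,b); return x,[float(np.linalg.norm(M@(x-o))) for o,M in P]
def proj(cal,p):
    f=240/np.tan(np.radians(cal['vfov'])/2)
    q=R.from_quat(cal['attitude']).inv().apply(np.array(p)-cal['eye'])
    return np.array([cal['cx']+f*q[0]/q[2],cal['cy']+f*q[1]/q[2]])
def down(yaw,tilt=None):
    # tool z down, tool x = (cos yaw, sin yaw,0)
    x=np.array([np.cos(yaw),np.sin(yaw),0]);z=np.array([0,0,-1.]);return R.from_matrix(np.c_[x,np.cross(z,x),z]).as_quat()
E
python3 - <<'E'
from bench import viewer
from h import *
cs={n:viewer.get_calibration(n) for n in("top","scene")}
ims={n:cv2.imread(f"pics/{n}0.png") for n in cs}
roi={"top":(260,215,306,242),"scene":(330,246,382,270)}
ctr={};fits={}
for n in cs:
    x0,y0,x1,y1=roi[n]; s=ims[n][y0:y1,x0:x1].astype(int)
    m=(s.max(2)<60).astype(np.uint8)
    k,l,st,ce=cv2.connectedComponentsWithStats(m); i=1+np.argmax(st[1:,4])
    c=max(cv2.findContours((l==i).astype(np.uint8),0,2)[0],key=cv2.contourArea)
    r=cv2.minAreaRect(c); ctr[n]=np.array(r[0])+[x0,y0]; print(n,st[i],r,ctr[n])
    # blue cover
    h=ims[n].astype(int); b=((h[:,:,0]>100)&(h[:,:,2]<60)).astype(np.uint8)
    cc=[q for q in cv2.findContours(b,0,2)[0] if cv2.contourArea(q)>3000]
    for q in cc: print(n,cv2.minAreaRect(q), cv2.approxPolyDP(q,6,True).reshape(-1,2).tolist())
print(tri([(cs[n],ctr[n]) for n in cs]))
print(plane(cs["top"],ctr["top"],.094))
for uv in [(487,200)]: print(plane(cs["top"],uv,.2))
E
```

```text
top [  8   6  31  16 333] ((23.013513565063477, 13.418919563293457), (30.742610931396484, 11.343530654907227), 9.462321281433105) [283.01351357 228.41891956]
scene [ 12   5  30  14 372] ((26.5, 11.5), (13.0, 29.0), 90.0) [356.5 257.5]
scene ((357.3809814453125, 263.19122314453125), (45.2591552734375, 122.19035339355469), 88.21009063720703) [[419, 279], [407, 239], [297, 243], [297, 287]]
(array([0.52618061, 0.18223583, 0.07061408]), [0.0007754243574305248, 0.0007754243574306005])
[0.5237739  0.18011881 0.094     ]
[ 0.57530539 -0.26828369  0.2       ]
```

Run:
```python
import cv2,numpy as np
t=cv2.imread("pics/top0.png")[110:240,400:540]; s=cv2.imread("pics/scene0.png")[230:410,80:240]
cv2.imwrite("pics/z0.png",np.hstack([cv2.resize(t,(400,372),interpolation=2),cv2.resize(s,(331,372),interpolation=2)]))
```

```text
(no output)
```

View pics/z0.png

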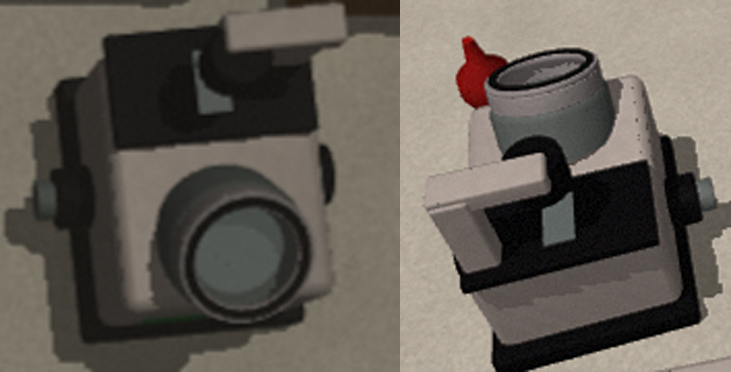

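Run:
```python
from bench import viewer,manip
from h import *
c=viewer.get_calibration("top"); s=cv2.imread("pics/top0.png").astype(int)
print(s[240,250])
b=((s[:,:,0]>2*s[:,:,2]+20)&(s[:,:,0]>70)).astype(np.uint8)
b[:,:200]=0;b[:,360:]=0;b[:170]=0;b[290:]=0
q=max(cv2.findContours(b,0,2)[0],key=cv2.contourArea)
r=cv2.minAreaRect(q);print(r); P=np.array([plane(c,p,.07) for p in cv2.boxPoints(r)]);print(P)
for i in range(4):
    d=P[(i+1)%4]-P[i];print(np.linalg.norm(d),np.degrees(np.arctan2(d[1],d[0])))
yaw=np.radians(-9.5)
for ya in (yaw,yaw+np.pi):
  for p in ((.524,.18,.2),(.524,.18,.075),(.672,.155,.075)):
    print(manip.solve_ik(p,down(ya)))
```

```text
[87 43 24]
((284.03515625, 228.11080932617188), (119.25938415527344, 61.76118469238281), 8.972626686096191)
[[0.47629371 0.33034592 0.07      ]
 [0.62260756 0.30903562 0.07      ]
 [0.57744822 0.02727796 0.07      ]
 [0.43209756 0.05069818 0.07      ]]
0.14785761170323786 -8.286739090166671
0.28535372178219975 -99.10576534723799
0.14722540724119332 170.84665823001862
0.28311863463888776 81.01912950203906
[-0.33579096  0.29124151 -0.05260656  1.79806203  0.01737991  1.05273464
 -0.56059941]
[-0.3624636   0.44580149 -0.0210145   1.90212738  0.01270748  0.79379005
 -0.55614112]
[-0.23664606  0.65395572 -0.0424645   1.54124653  0.03182073  0.94706588
 -0.45475279]
[ 0.08576017  0.34144654 -0.57225263  1.78374371  0.20745559  1.07664371
  2.41652144]
[ 0.09342867  0.51847457 -0.60038478  1.88628963  0.38104413  0.85234821
  2.2748618 ]
[ 0.11735086  0.72922042 -0.57941535  1.52664045  0.44267058  1.01916261
  2.395682  ]
```

Run:
```python
from bench import viewer,manip
from h import *
q=down(np.radians(-8.9))
manip.move_pose([.524,.180,.19],q)
c=viewer.get_calibration("wrist"); im=viewer.get_image("wrist")
cv2.imwrite("pics/w1.png",im[:,:,::-1]); print(manip.current_clock(),manip.current_tool_pos(),c)
np.save("pics/w1.npy",c,allow_pickle=True)
print(proj(c,[.524,.18,.094]))
```

```text
2.1083 [0.52351728 0.18189479 0.18992802] {'vfov': 66.80448985906153, 'cx': 320.6219091013409, 'cy': 237.60870604652385, 'eye': array([0.53490212, 0.25880283, 0.38271394]), 'attitude': array([ 0.9868424 , -0.07534497, -0.01051559,  0.14266967])}
[321.79382909 230.96433129]
```

View pics/w1.png

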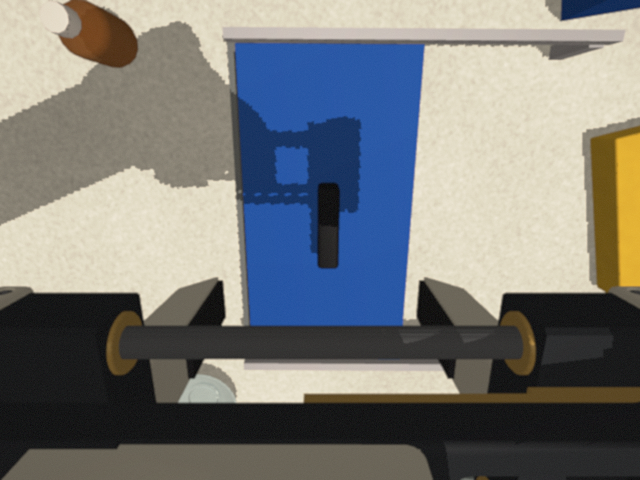

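The bar grip shows at about (328,226) in the wrist view, close to the predicted position, with the fingers straddling it. I triangulate it against the top view and then grip.

Run:
```python
from bench import viewer,manip,effector
from h import *
c=np.load("pics/w1.npy",allow_pickle=True).item(); t=viewer.get_calibration("top")
print(tri([(c,(328.5,225.5)),(t,(283,228.4))]),plane(c,(328.5,225.5),.09),plane(c,(328.5,183.5),.094),plane(c,(328.5,268),.094))
a=[plane(c,(237,60),.07),plane(c,(247,310),.07)]; d=a[1]-a[0]; print(np.degrees(np.arctan2(d[1],d[0]))+90)
a=[plane(c,(423,50),.07),plane(c,(404,310),.07)]; d=a[1]-a[0]; print(np.degrees(np.arctan2(d[1],d[0]))+90)
```

```text
(array([0.5276212 , 0.1803315 , 0.07765589]), [0.002379221121637463, 0.0023792211216375966]) [0.53006323 0.18271456 0.09      ] [0.53513419 0.21775084 0.094     ] [0.52470898 0.14693518 0.094     ]
-9.938581650241474
-8.788807934954647
```

Run:
```python
from bench import viewer,manip,effector
from h import *
y=np.radians(-9.1);q=down(y)
manip.servo_line([.528,.181,.072],q,vel=.15)
print(manip.current_tool_pos(),manip.current_force())
effector.close(15)
p=manip.current_tool_pos();print(p,manip.current_finger_gap(),manip.current_force())
d=np.array([np.cos(y),np.sin(y),0])
manip.servo_line(np.array([p[0],p[1],.072])+.147*d,q,vel=.12)
p2=manip.current_tool_pos();print(p2,(p2-p)@d,manip.current_force())
effector.open_jaws()
manip.servo_line(p2+[0,0,.05],q,vel=.2)
# look back over pockets
print(manip.current_clock())
```

```text
[0.52871988 0.18136547 0.07276739] [ 0.03297313  0.39869648 -0.31075303]
[0.52798857 0.18100971 0.07199587] 0.0005660620381665207 [-0.58047006  0.07081581  0.13760584]
[0.67243967 0.15812658 0.07191889] 0.1462521674647883 [-0.48559554  0.28617806  0.65378652]
7.7167
```

Run:
```python
from bench import viewer
import cv2
for n in("top","wrist"): cv2.imwrite(f"pics/{n}2.png",viewer.get_image(n)[:,:,::-1])
```

```text
(no output)
```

View pics/top2.png

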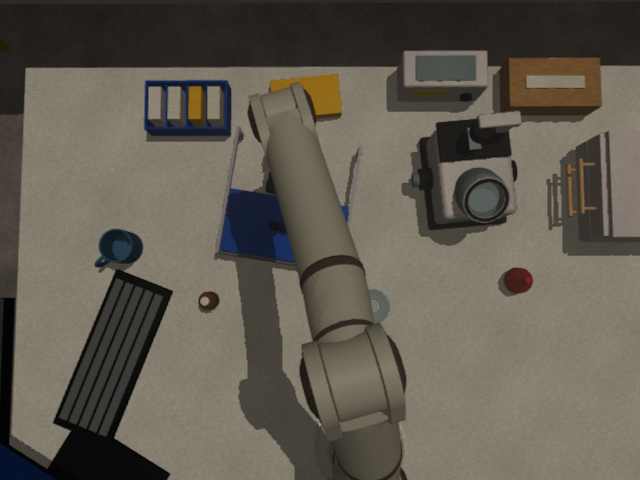

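View pics/wrist2.png

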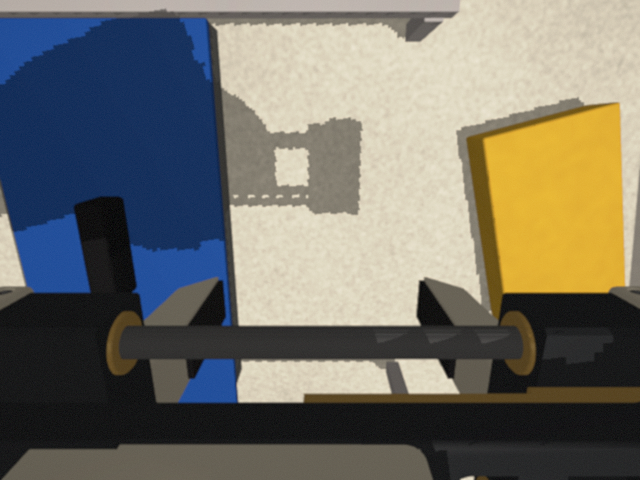

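Run:
```python
from bench import viewer,manip
from h import *
c=viewer.get_calibration("wrist"); p=manip.current_tool_pos(); r=R.from_quat(manip.current_tcp_rot())
print(p,r.as_matrix().round(3).tolist())
print(c)
for o in ([0,0,0],[.046,0,0],[-.046,0,0],[.046,0,-.019],[.046,-.0095,0],[0.046,0.0095,0],[0.046,0.0095,-.04]): print(o,proj(c,p+r.apply(o)))
print(R.from_quat(c['attitude']).as_matrix().round(3).tolist())
```

```text
[0.6718489  0.15790071 0.12130356] [[0.987, -0.158, -0.001], [-0.158, -0.987, -0.0], [-0.001, 0.001, -1.0]]
{'vfov': 66.80448985906153, 'cx': 320.6219091013409, 'cy': 237.60870604652385, 'eye': array([0.68390637, 0.23490139, 0.31392885]), 'attitude': array([ 0.98649845, -0.07861661, -0.01139749,  0.1432143 ])}
[0, 0, 0] [321.12119347 272.70826126]
[0.046, 0, 0] [402.04668001 272.66327964]
[-0.046, 0, 0] [240.16376431 272.75326064]
[0.046, 0, -0.019] [409.94585311 286.45264155]
[0.046, -0.0095, 0] [403.11867835 256.88912375]
[0.046, 0.0095, 0] [401.00226856 288.03150206]
[0.046, 0.0095, -0.04] [419.09199837 323.4612883 ]
[[0.987, -0.152, -0.045], [-0.158, -0.947, -0.281], [0.0, 0.284, -0.959]]
```

Run:
```python
from bench import viewer,manip
import cv2,numpy as np
from h import *
c=viewer.get_calibration("scene");im=viewer.get_image("scene")[:,:,::-1]
cv2.imwrite("pics/s2.png",im)
p=manip.current_tool_pos();u=proj(c,p);print(u, proj(c,p+[0,0,.04]))
x,y=u.astype(int); im=im.copy()
cv2.imwrite("pics/s2z.png",cv2.resize(im[max(0,y-110):y+50,x-100:x+100],(800,640)[:2],interpolation=2)[:600])
```

```text
[364.6183964  291.50377519] [366.0421337  279.04085466]
```

View pics/s2z.png

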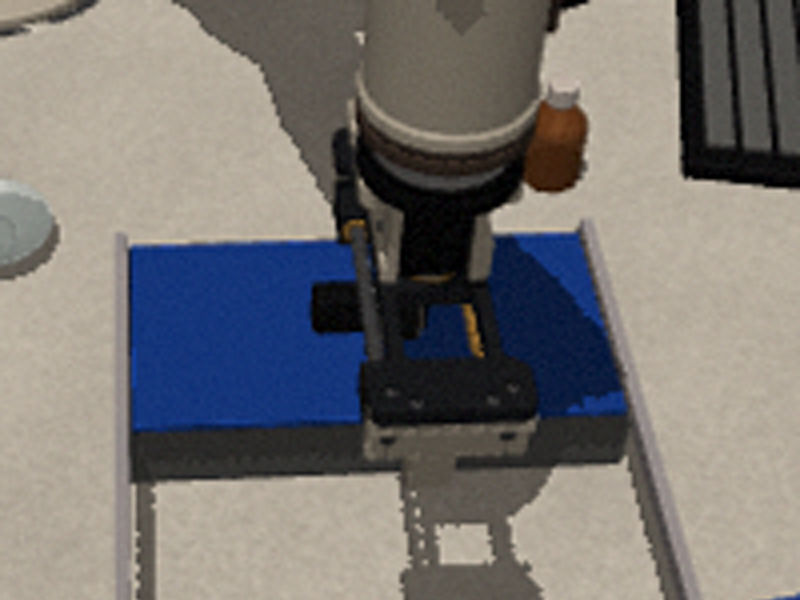

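Run:
```python
from bench import viewer,manip
from h import *
c=viewer.get_calibration("scene"); w=viewer.get_calibration("wrist")
p=manip.current_tool_pos(); r=R.from_quat(manip.current_tcp_rot())
for o in ([.065,.0095,0],[.065,-.0095,0],[.065,.0095,-.04],[.065,.0095,-.05],[.065,-.0095,-.04],[.065,.0375,-.066],[.065,-.0375,-.066]): 
  u=proj(c,p+r.apply(o)); print(o,((u-[265,181])*4).round(), proj(w,p+r.apply(o)).round())
```

```text
[0.065, 0.0095, 0] [395. 544.] [434. 288.]
[0.065, -0.0095, 0] [433. 542.] [437. 257.]
[0.065, 0.0095, -0.04] [401. 495.] [459. 323.]
[0.065, 0.0095, -0.05] [403. 482.] [468. 335.]
[0.065, -0.0095, -0.04] [440. 493.] [464. 286.]
[0.065, 0.0375, -0.066] [347. 463.] [475. 414.]
[0.065, -0.0375, -0.066] [504. 457.] [499. 245.]
```

Run:
```python
from bench import viewer,manip
from h import *
c=viewer.get_calibration("scene")
p=np.array([0.2194475,0.61103198,0.19178579]); r=R.from_quat([ 8.17890960e-01,5.75372451e-01,-8.02636926e-04,5.25255496e-04])
im=cv2.imread("pics/scene0.png")[40:160,420:560]; im=cv2.resize(im,(700,600),interpolation=2)
for o,col in (([0,0,0],(0,0,255)),([.046,0,0],(0,255,0)),([-.046,0,0],(0,255,0)),([.046,0,-.04],(255,255,0)),([-.046,0,-.04],(255,255,0))):
  u=(proj(c,p+r.apply(o))-[420,40])*5; print(u); cv2.circle(im,tuple(int(v) for v in u),4,col,-1)
cv2.imwrite("pics/g0.png",im)
```

```text
[268.66669691 457.33050704]
[349.89581846 463.55577007]
[187.90232957 451.140862  ]
[369.3313605  400.44186047]
[203.59294365 388.11786291]
```

View pics/g0.png

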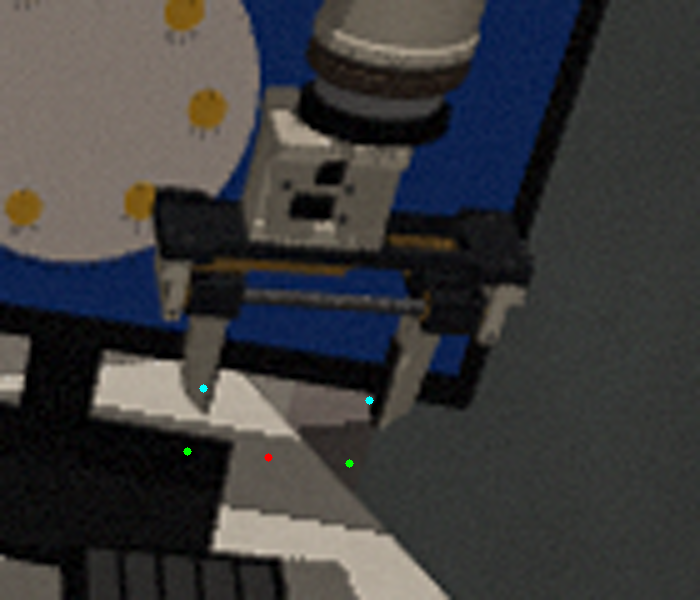

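Run:
```python
import cv2
im=cv2.imread("pics/wrist2.png")
cv2.imwrite("pics/wz.png",cv2.resize(im[260:400,90:550],(800,243),interpolation=2))
cv2.imwrite("pics/wz2.png",cv2.resize(im[260:400,400:550],(643,600),interpolation=2))
```

```text
(no output)
```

View pics/wz2.png

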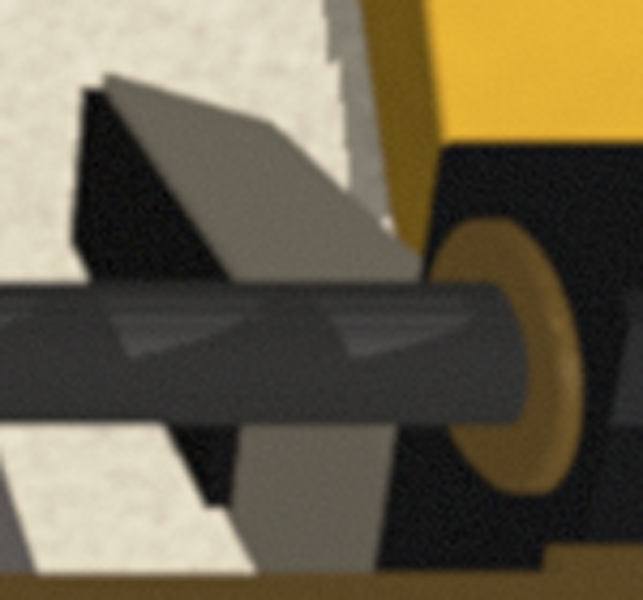

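The fingertips show at (420,281)–(417,316), and mirrored on the left. That places them about 32 mm behind the reported TCP, so my grip closed above the bar and the cover hasn't moved. I'll calibrate the real tip offset by touching the cover gently while straddling the bar.

Run:
```python
from bench import viewer,manip,effector
from h import *
y=np.radians(-9.1);q=down(y)
print(manip.current_clock())
manip.servo_line([.528,.181,.12],q,vel=.25)
manip.servo_line([.528,.181,.048],q,vel=.15)
manip.sleep(.1)
f0=manip.current_force();t0=manip.current_clock();print(f0,t0)
z=.048
while z>.026:
    z-=.002; manip.servo_line([.528,.181,z],q,vel=.03); f=manip.current_force()
    print(round(z,3),manip.current_tool_pos()[2].round(4),(f-f0).round(2))
    if f[2]-f0[2]>2: break
print(manip.current_clock())
```

```text
7.8667
[ 0.08061658 -0.07756271  0.12997838] 9.3333
0.046 0.0466 [-0.15 -0.1  -0.17]
0.044 0.0439 [-0.26 -0.73 -0.09]
0.042 0.0418 [-0.27  0.66 -0.  ]
0.04 0.0398 [ 0.36  0.66 -0.04]
0.038 0.0378 [-1.17 -0.22 -0.55]
0.036 0.0358 [ 0.38 -0.32 -0.83]
0.034 0.0338 [-0.35  0.31 -0.99]
0.032 0.0318 [-0.16 -0.09 -0.39]
0.03 0.0305 [-0.42  0.57  3.49]
11.5833
```

Run:
```python
from bench import viewer,manip,effector
from h import *
y=np.radians(-9.1);q=down(y); d=np.array([np.cos(y),np.sin(y),0])
manip.servo_line([.528,.181,.037],q,vel=.1)
effector.close(15)
p=manip.current_tool_pos();g=manip.current_finger_gap();print(p,g,manip.current_force())
if g>.012:
    manip.servo_line(np.array([p[0],p[1],.037])+.1485*d,q,vel=.15)
    p2=manip.current_tool_pos();print(p2,(p2-p)@d,manip.current_force())
    effector.open_jaws()
    p2=manip.current_tool_pos()
    manip.servo_line(p2+[0,0,.045],q,vel=.25)
    print(manip.current_clock())
```

```text
[0.52831105 0.18096612 0.03705479] 0.01785787122034575 [ 1.23360705 -0.19069847 -0.10291394]
[0.66840912 0.15850668 0.03664634] 0.14188691375822732 [-19.08934067  -0.56983689  15.32668948]
15.6833
```

Run:
```python
from bench import viewer,manip,effector
from h import *
y=np.radians(-9.1);q=down(y)
manip.move_pose([.50,.11,.25],q)
c=viewer.get_calibration("wrist"); im=viewer.get_image("wrist")
cv2.imwrite("pics/w3.png",im[:,:,::-1]); np.save("pics/w3.npy",c,allow_pickle=True); print(manip.current_clock(),manip.current_tool_pos())
im=viewer.get_image("top");cv2.imwrite("pics/t3.png",im[:,:,::-1])
```

```text
16.7083 [0.50021698 0.11010912 0.24867638]
```

View pics/w3.png

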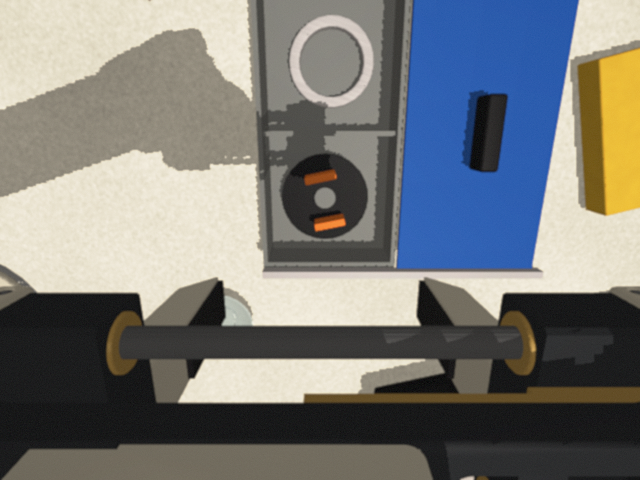

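View pics/t3.png

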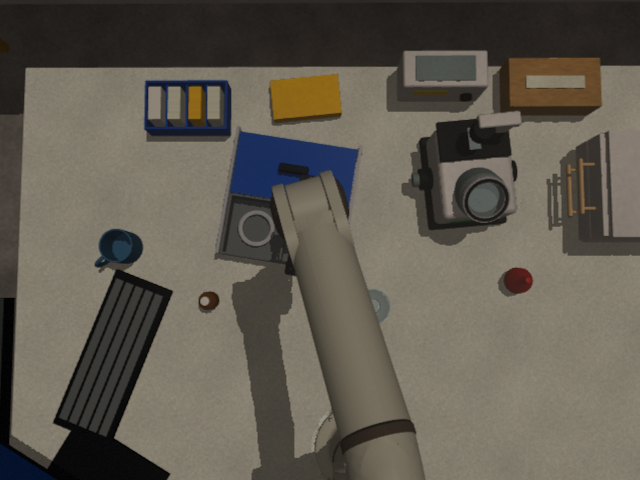

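The cover is open. The cap is in the −y pocket, with its centre hub at about (325,197) and the orange lugs at (320,177) and (329,223). The filter ring is in the other pocket at (331,60).

Run:
```python
from h import *
c=np.load("pics/w3.npy",allow_pickle=True).item(); s=cv2.imread("pics/w3.png")
b0=plane(c,(490,131),.09);print("bar",b0,np.linalg.norm((b0-[.528,.181,.09])))
hsv=cv2.cvtColor(s,cv2.COLOR_BGR2HSV); m=((hsv[:,:,0]<15)&(hsv[:,:,1]>170)&(hsv[:,:,2]>80)).astype(np.uint8); m[260:]=0;m[:,:260]=0;m[:,400:]=0
C=[q for q in cv2.findContours(m,0,2)[0] if cv2.contourArea(q)>40]
L=[]
for q in C: r=cv2.minAreaRect(q); print(r, cv2.boxPoints(r).round(1).tolist()); 
# brighter top faces only
m2=((m>0)&(s[:,:,2]>150)).astype(np.uint8)
for q in cv2.findContours(m2,0,2)[0]:
    if cv2.contourArea(q)>30: print('bright',cv2.minAreaRect(q))
# flange
g=(s.max(2)<45).astype(np.uint8)|m; g[260:]=0;g[:140]=0;g[:,:275]=0;g[:,:][:,375:]=0
q=max(cv2.findContours(cv2.morphologyEx(g,2,np.ones((3,3))),0,2)[0],key=cv2.contourArea); e=cv2.fitEllipse(cv2.convexHull(q));print('flange',e,plane(c,e[0],.025))
f=364; 
cv2.imwrite("pics/w3z.png",cv2.resize(s[140:270,250:410],(738,600),interpolation=2))
for uv in [(252,100),(265,264),(396,262),(406,100),(266,264)]: print(uv,plane(c,uv,.056))
```

```text
bar [0.66727179 0.16101344 0.09      ] 0.14069859325104137
((328.9422912597656, 222.21156311035156), (12.551432609558105, 31.574697494506836), 78.69007110595703) [[312.20001220703125, 219.1999969482422], [343.20001220703125, 213.0], [345.70001220703125, 225.3000030517578], [314.70001220703125, 231.5]]
((319.962890625, 176.8236083984375), (10.043011665344238, 32.13763427734375), 78.11134338378906) [[303.20001220703125, 175.1999969482422], [334.70001220703125, 168.60000610351562], [336.70001220703125, 178.39999389648438], [305.29998779296875, 185.0]]
bright ((329.55767822265625, 224.28843688964844), (7.844645023345947, 31.182466506958008), 78.69007110595703)
flange ((317.81512451171875, 168.92031860351562), (28.274843215942383, 56.401222229003906), 77.6255111694336) [0.50248555 0.14554563 0.025     ]
(252, 100) [0.4494823 0.2257759 0.056    ]
(265, 264) [0.42727737 0.05336707 0.056     ]
(396, 262) [0.5736355  0.03231855 0.056     ]
(406, 100) [0.60062477 0.20154078 0.056     ]
(266, 264) [0.42839267 0.05318811 0.056     ]
```

View pics/w3z.png

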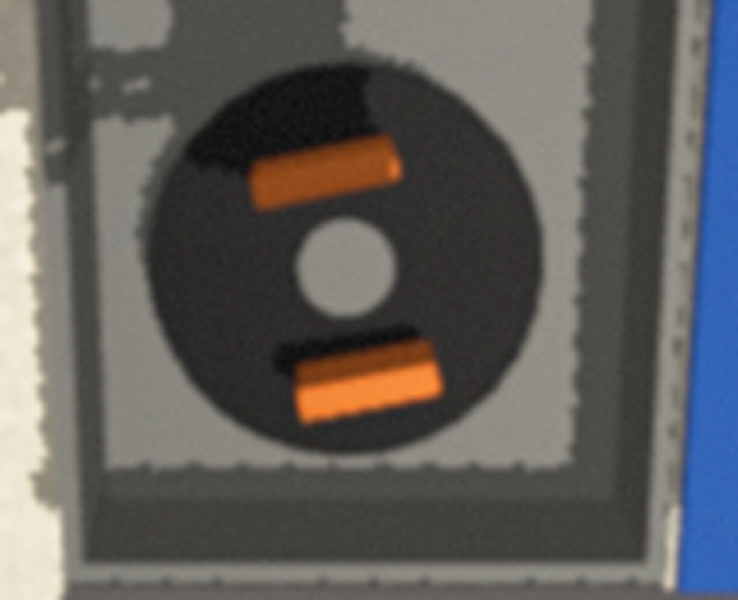

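Run:
```python
from h import *
c=np.load("pics/w3.npy",allow_pickle=True).item()
y=np.radians(-9.1);ex=np.array([np.cos(y),np.sin(y),0]);ey=np.array([-np.sin(y),np.cos(y),0])
cap=plane(c,(324.6,195.9),.025)
F=lambda p:(p@ex,p@ey)
lo=plane(c,(329.56,224.3),.051)
cr=lambda a,b:(250+a/4.6125,140+b/4.6125)
print('cap',cap,'diam',np.linalg.norm(plane(c,cr(146,258),.025)-plane(c,cr(542,258),.025)),np.linalg.norm(plane(c,cr(344,63),.025)-plane(c,cr(344,453),.025)))
print('lowlug',lo,'dist',np.linalg.norm((lo-cap)[:2]),np.degrees(np.arctan2((cap-lo)[1],(cap-lo)[0])))
up=plane(c,cr(320,153+0),.051);print('uplug',up)
# bottom lug top face centre, corners ; upper lug top edge inner bottom line
for uv in [(255,210),(400,180),(248,163),(390,137),(298,388),(432,357),(303,424),(441,393)]: print(uv,plane(c,cr(*uv),.051).round(4))
print('cap tray',F(cap)); print('wall low',F(plane(c,cr(370,560),.056)),'divider',F(plane(c,(330,132),.056)),'left',F(plane(c,cr(80,450),.056)),'right',F(plane(c,cr(655,450),.056)))
```

```text
cap [0.50528283 0.11392442 0.025     ] diam 0.09916213748517451 0.09862548673809979
lowlug [0.50621521 0.08626588 0.051     ] dist 0.02767425284444405 91.93073245468203
uplug [0.50401843 0.14346149 0.051     ]
(255, 210) [0.487  0.1329 0.051 ]
(400, 180) [0.5213 0.1344 0.051 ]
(248, 163) [0.4872 0.1438 0.051 ]
(390, 137) [0.5205 0.1445 0.051 ]
(298, 388) [0.4899 0.0891 0.051 ]
(432, 357) [0.5227 0.0916 0.051 ]
(303, 424) [0.4896 0.08   0.051 ]
(441, 393) [0.5236 0.0824 0.051 ]
cap tray (np.float64(0.4809051750804925), np.float64(0.19240509780367407))
wall low (np.float64(0.4871062536683518), np.float64(0.12336561240409705)) divider (np.float64(0.48586184144677713), np.float64(0.2634627431466647)) left (np.float64(0.4174086188812744), np.float64(0.15142063231034056)) right (np.float64(0.5552016171941317), np.float64(0.15138572273538412))
```

Run:
```python
from bench import manip
from h import *
print(manip.current_q().round(2) if hasattr(manip.current_q(),'round') else manip.current_q())
a=np.radians(25)
for y in (92.2,-87.8):
    q=down(np.radians(y))
    print(y,[manip.solve_ik(p,q) for p in ([.505,.114,.1],[.505,.114,-.004])])
    tz=np.array([np.sin(a),0,-np.cos(a)])
    for tx in (np.array([0,np.sign(y),0.]),np.array([0,-np.sign(y),0])):
        Q=R.from_matrix(np.c_[tx,np.cross(tz,tx),tz]).as_quat()
        for h in (.1,-.03): print('port',tx,manip.solve_ik(np.array([.575,-.268,.2])-tz*h,Q))
```

```text
[-0.23  0.17 -0.05  1.84  0.01  1.14 -0.44]
92.2 [array([-0.06585886,  0.36516327, -0.24902403,  1.96767363,  0.12036124,
        0.82270643,  1.22803422]), array([-0.08899215,  0.53713773, -0.22601191,  2.01601567,  0.20173061,
        0.6092744 ,  1.15898683])]
port [0. 1. 0.] [ 0.13575163  0.04411301  0.45543482  1.97201689 -0.36316475  0.79241608
  2.37049508]
port [0. 1. 0.] [ 0.55594351  0.27126561 -0.04806946  1.99163986 -0.39646442  0.52782037
  2.39161056]
port [ 0. -1.  0.] [ 0.19668478  0.04454809  0.39200938  1.9703578  -0.35901279  0.79141421
 -0.77543205]
port [ 0. -1.  0.] [ 0.14691344  0.28653195  0.43003868  2.00497577 -0.64263718  0.58354346
 -0.54017288]
-87.8 [array([-0.35682251,  0.35353783,  0.09914438,  1.97768891, -0.04721926,
        0.81251872, -1.76368835]), array([-0.35079152,  0.52733416,  0.09397272,  2.02513445, -0.08463355,
        0.59270514, -1.73167329])]
port [ 0. -1.  0.] [ 0.19668478  0.04454809  0.39200938  1.9703578  -0.35901279  0.79141421
 -0.77543205]
port [ 0. -1.  0.] [ 0.14691344  0.28653195  0.43003868  2.00497577 -0.64263718  0.58354346
 -0.54017288]
port [0. 1. 0.] [ 0.13575163  0.04411301  0.45543482  1.97201689 -0.36316475  0.79241608
  2.37049508]
port [0. 1. 0.] [ 0.55594351  0.27126561 -0.04806946  1.99163986 -0.39646442  0.52782037
  2.39161056]
```

Run:
```python
from bench import viewer,manip,effector
from h import *
q=down(np.radians(92.2))
manip.move_pose([.5053,.1139,.13],q)
manip.sleep(.1)
c=viewer.get_calibration("wrist"); im=viewer.get_image("wrist")
cv2.imwrite("pics/w4.png",im[:,:,::-1]); np.save("pics/w4.npy",c,allow_pickle=True); print(manip.current_clock(),manip.current_tool_pos(),manip.current_q())
print(proj(c,[.5053,.1139,.025]),proj(c,[.5063,.086,.051]),proj(c,[.504,.1395,.051]))
```

```text
18.4 [0.50556306 0.114011   0.13023604] [-0.06532597  0.32226405 -0.24714503  1.94401655  0.10024269  0.88644526
  1.24509522]
[319.23075548 223.99978812] [283.18042246 232.35569187] [352.16832968 231.97541803]
```

View pics/w4.png

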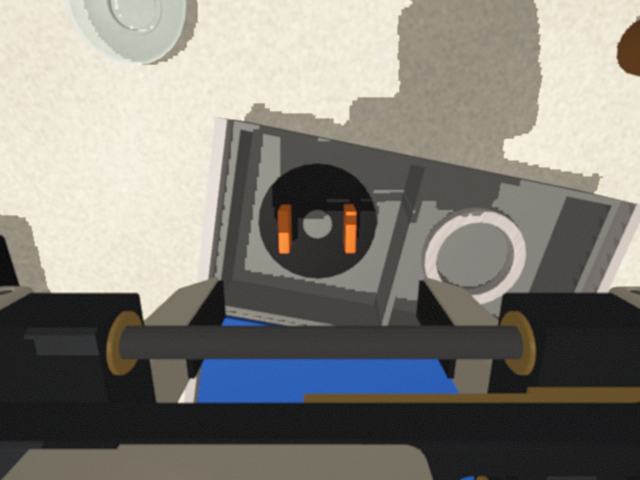

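The lugs appear at (285,229) and (350,229) and the hub at (318,224). All are within 3 px of the predictions, so position and heights agree across the two views. I'll descend, touch the flange and grasp.

Run:
```python
from bench import viewer,manip,effector
from h import *
a=np.load("pics/w3.npy",allow_pickle=True).item();b=np.load("pics/w4.npy",allow_pickle=True).item()
print(tri([(a,(329.6,224.3)),(b,(285,238))]),tri([(a,(324.9,198)),(b,(318,224))]))
q=down(np.radians(92.2)); xy=[.5053,.1139]
manip.servo_line(xy+[.03],q,vel=.2)
manip.servo_line(xy+[0.002],q,vel=.06)
f0=manip.current_force();print(f0,manip.current_tool_pos())
z=.002
while z>-.014:
    z-=.0015; manip.servo_line(xy+[z],q,vel=.03); f=manip.current_force()-f0
    print(round(z,4),manip.current_tool_pos()[2].round(4),f.round(2))
    if abs(f[2])>1.5: break
print(manip.current_clock())
```

```text
(array([0.5066895 , 0.08905499, 0.06370327]), [0.0005217675643639181, 0.0005217675643640134]) (array([0.50498457, 0.11239547, 0.02762571]), [0.0005551913671450547, 0.000555191367145143])
[0.14582285 0.3328732  0.02899469] [0.505069   0.11388539 0.00169905]
0.0005 0.0006 [ 0.04 -0.97  1.03]
-0.001 -0.001 [ 0.33 -0.61  1.12]
-0.0025 -0.0026 [-0.07  0.02 -0.66]
-0.004 -0.0041 [-0.42 -0.81  0.12]
-0.0055 -0.0056 [-0.6   0.32  0.03]
-0.007 -0.0071 [-0.86 -1.36  0.14]
-0.0085 -0.0085 [ 0.62 -0.94  0.87]
-0.01 -0.0087 [-4.02 -0.96 14.04]
21.6667
```

Run:
```python
from bench import viewer,manip,effector
from h import *
q=down(np.radians(92.2)); xy=[.5053,.1139]
manip.servo_line(xy+[-.0076],q,vel=.05)
effector.close(27)
print(manip.current_finger_gap(),manip.current_tool_pos(),manip.current_force())
p=manip.current_tool_pos()
manip.servo_line([p[0],p[1],.12],q,vel=.15)
print(manip.current_finger_gap(),manip.current_force(),manip.current_clock())
c=viewer.get_calibration("wrist"); im=viewer.get_image("wrist"); cv2.imwrite("pics/w5.png",im[:,:,::-1])
```

```text
0.04364573216747598 [ 0.50518748  0.11387566 -0.00740725] [-1.72430391  0.12590883  3.96899154]
0.04394372119873518 [-0.53702684 -1.05539222 -2.02209913] 23.7417
```

View pics/w5.png

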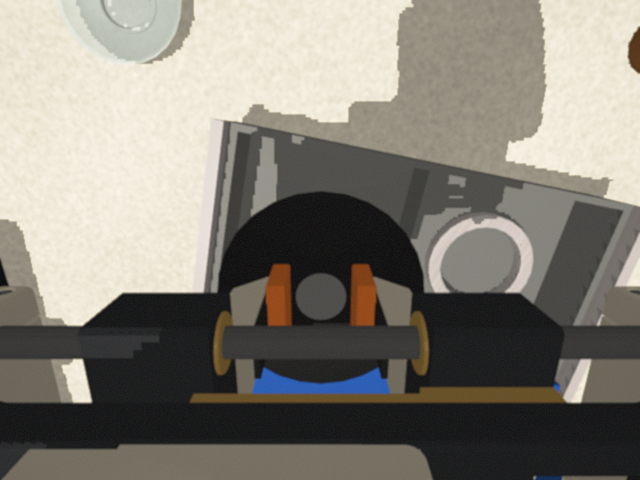

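The cap is held with both tabs bottomed (gap 44 mm) and its hub centred at (320,297). Now I carry it up beside the port and look along the port axis from two places.

Run:
```python
from bench import viewer,manip,effector
from h import *
a=np.radians(25); n=np.array([-np.sin(a),0,np.cos(a)]); u=np.array([np.cos(a),0,np.sin(a)]); tz=-n
tx=np.array([0,-1.,0]); Q=R.from_matrix(np.c_[tx,np.cross(tz,tx),tz]).as_quat()
rim=np.array([.575,-.268,.2])
P=[rim+.19*n-.08*u+[0,.05,0], rim+.12*n-.09*u+[0,-.04,0]]
p=manip.current_tool_pos(); manip.servo_line(p+[0,0,.1],vel=.25)
for i,x in enumerate(P):
    manip.move_pose(x,Q); manip.sleep(.15)
    c=viewer.get_calibration("wrist"); im=viewer.get_image("wrist"); cv2.imwrite(f"pics/p{i}.png",im[:,:,::-1]); np.save(f"pics/p{i}.npy",c,allow_pickle=True)
    print(manip.current_clock(),manip.current_tool_pos(),manip.current_finger_gap(),proj(c,rim),manip.current_q())
```

```text
26.15 [ 0.42263103 -0.21723551  0.33823977] 0.04377200716790199 [372.77098323 127.26486748] [ 1.46195235 -0.27018777 -0.66753008  2.08457379 -0.56172926  1.01742867
 -0.54248487]
26.8833 [ 0.44325246 -0.30738822  0.2717171 ] 0.04365957920415455 [273.92065371 114.55680286] [ 1.51504614  0.01384864 -0.73741342  2.04657528 -0.40928474  0.80684475
 -0.54570609]
```

View pics/p0.png

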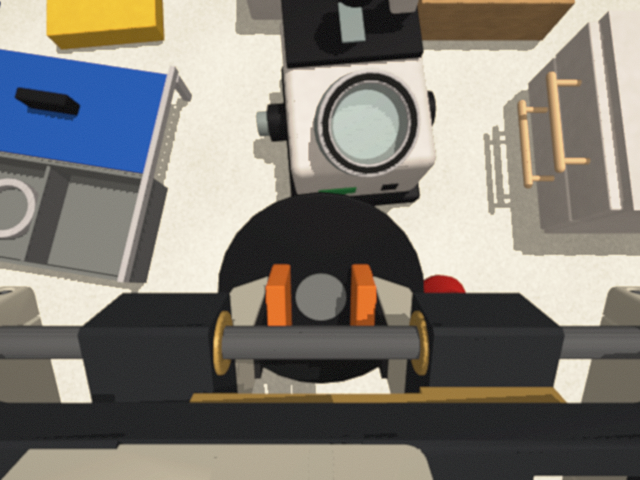

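View pics/p1.png

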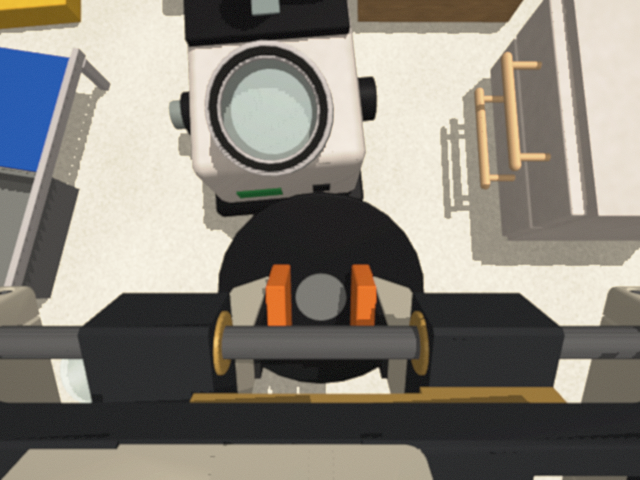

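The port is clear at about (367,122) in the first view and (268,108) in the second. I'll fit ellipses to the seal ring and triangulate ring points across the two views to get the rim plane.

```bash
cat > port.py <<'E'
from h import *
def ell(im,c0,r):
    g=cv2.cvtColor(im,cv2.COLOR_BGR2GRAY); g=cv2.resize(g,None,fx=4,fy=4,interpolation=cv2.INTER_CUBIC)
    cx,cy=(np.array(c0)+.5)*4-.5
    po=[];pi=[]
    for t in np.linspace(0,2*np.pi,180,endpoint=False):
        rr=np.arange(r*4*.55,r*4*1.25); x=cx+rr*np.cos(t);y=cy+rr*np.sin(t)
        ok=(y>=0)&(x>=0)&(x<g.shape[1]-1)&(y<g.shape[0]-1)
        v=cv2.remap(g,x.astype(np.float32)[None],y.astype(np.float32)[None],1)[0].astype(float)
        v[~ok]=np.nan
        d=np.where(v<65)[0]
        if len(d)<4: continue
        # first dark run
        i0=d[0]; j=i0
        while j+1<len(v) and v[j+1]<75: j+=1
        if j+1>=len(v) or np.isnan(v[j+1]): continue
        f=lambda k:((np.array([x[k],y[k]])+.5)/4-.5)
        pi.append(f(i0));po.append(f(j))
    out=[]
    for p in(pi,po):
        p=np.array(p,np.float32)
        for _ in range(3):
            e=cv2.fitEllipse(p); th=np.radians(e[2]); q=p-e[0]
            a=(q[:,0]*np.cos(th)+q[:,1]*np.sin(th))/(e[1][0]/2); b=(-q[:,0]*np.sin(th)+q[:,1]*np.cos(th))/(e[1][1]/2)
            k=abs(np.hypot(a,b)-1); p=p[k<max(.02,1.5*np.median(k))]
        out.append((e,len(p)))
    return out
def pts(e,n=720):
    th=np.radians(e[2]);t=np.linspace(0,2*np.pi,n,endpoint=False);a=e[1][0]/2*np.cos(t);b=e[1][1]/2*np.sin(t)
    return np.c_[e[0][0]+a*np.cos(th)-b*np.sin(th),e[0][1]+a*np.sin(th)+b*np.cos(th)]
def stereo(c1,e1,c2,e2):
    P1=pts(e1,120);P2=pts(e2,2000); R2=R.from_quat(c2['attitude'])
    D2=np.array([ray(c2,p)[1] for p in P2]); o2=np.array(c2['eye']); res=[]
    for p in P1:
        o1,d1=ray(c1,p); nn=np.cross(o2-o1,d1); nn/=np.linalg.norm(nn); s=D2@nn
        z=np.where(np.sign(s)!=np.sign(np.roll(s,-1)))[0]
        # angle to epipolar tangent: skip near-tangent
        cand=[]
        for k in z:
            x,r=tri([(c1,p),(c2,P2[k])]); cand.append(x)
        if len(cand)==2 and np.linalg.norm(P2[z[0]]-P2[z[1]])>.5*max(e2[1]): res.append(min(cand,key=lambda x:abs(x[2]-.2)+0*1))
    return np.array(res)
E
python3 - <<'E'
from port import *
C=[np.load(f"pics/p{i}.npy",allow_pickle=True).item() for i in(0,1)]
I=[cv2.imread(f"pics/p{i}.png") for i in(0,1)]
E=[ell(I[0],(367,122),48),ell(I[1],(268,108),58)]
for e in E: print(e)
for k in(0,1):
    X=stereo(C[0],E[0][k][0],C[1],E[1][k][0]); m=X.mean(0)
    U,S,V=np.linalg.svd(X-m); n=V[2]*np.sign(V[2][2])
    print(len(X),'centre',tri([(C[0],E[0][k][0][0]),(C[1],E[1][k][0][0])]),'rms',S[2]/np.sqrt(len(X)),'n',n,'lean',np.degrees(np.arccos(n[2])),'az',np.degrees(np.arctan2(n[1],n[0])),'r',np.linalg.norm(X-tri([(C[0],E[0][k][0][0]),(C[1],E[1][k][0][0])])[0],axis=1).round(4)[::8])
for i in (0,1):
    im=I[i].copy()
    for k in (0,1): 
        cv2.polylines(im,[pts(E[i][k][0]).round().astype(int)],True,(0,0,255),1)
    cv2.imwrite(f"pics/pe{i}.png",cv2.resize(im[0:210,180:460],(800,600)))
E
```

```text
[(((369.1843566894531, 123.36096954345703), (83.56295776367188, 88.92830657958984), 17.084266662597656), 180), (((369.2832946777344, 122.79350280761719), (93.1821517944336, 99.69953918457031), 18.548112869262695), 180)]
[(((267.9934387207031, 109.09600067138672), (103.52870178222656, 110.64347076416016), 160.26808166503906), 180), (((267.7807922363281, 108.22380065917969), (116.81678009033203, 125.10572814941406), 161.1990509033203), 180)]
77 centre (array([ 0.57692661, -0.2638124 ,  0.20496671]), [0.00016746879589094084, 0.00016746879589081697]) rms 0.0003329861537311254 n [-0.41551521 -0.01440304  0.90947219] lean 24.56748628577657 az -178.01474673040687 r [0.0424 0.0429 0.043  0.0424 0.0418 0.0412 0.0408 0.0406 0.0413 0.042 ]
79 centre (array([ 0.57706219, -0.26378446,  0.20601769]), [0.0002135309747706509, 0.00021353097477068623]) rms 0.00041145376717507113 n [-0.43670444 -0.06353892  0.89735837] lean 26.187019879857775 az -171.72175983894746 r [0.0478 0.0486 0.0482 0.0475 0.0466 0.0458 0.0452 0.0448 0.0464 0.0471]
```

View pics/pe1.png

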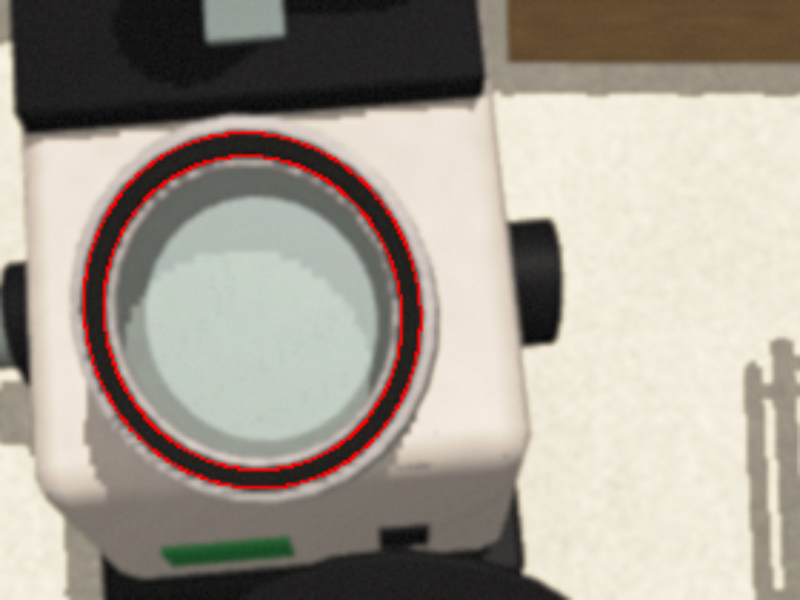

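```bash
cat >> h.py <<'E'
def portpose(az,rim,lean=25.):
    a=np.radians(lean); z=np.radians(az); n=np.array([np.sin(a)*np.cos(z),np.sin(a)*np.sin(z),np.cos(a)])
    tz=-n; tx=np.array([-np.sin(z),np.cos(z),0]);  # horizontal, perp to lean
    if tx[1]>0: tx=-tx
    return n,R.from_matrix(np.c_[tx,np.cross(tz,tx),tz]).as_quat()
E
python3 - <<'E'
from bench import viewer,manip,effector
from h import *
C=[np.load(f"pics/p{i}.npy",allow_pickle=True).item() for i in(0,1)]
d=plane(C[1],(348,32.2),.162)-plane(C[1],(187,44.8),.162);print('edge yaw',np.degrees(np.arctan2(d[1],d[0]))+90)
# hub check
p=manip.current_tool_pos();r=R.from_quat(manip.current_tcp_rot());w=viewer.get_calibration("wrist")
print('hub pred',proj(w,p+r.apply([0,0,-.032])),proj(w,p+r.apply([0,0,-.030])))
rim=np.array([.578,-.264,.200]); n,Q=portpose(-175.2,rim); K=.0261
print(n)
for h in(.06,.02,0): print(manip.solve_ik(rim+n*(h-K),Q))
manip.move_pose(rim+n*(.075-K),Q)
manip.servo_line(rim+n*(.025-K),Q,vel=.1); manip.sleep(.2)
t=manip.current_tool_pos(); print('err',(t-(rim+n*(.025-K)))*1e3, R.from_quat(manip.current_tcp_rot()).inv()*R.from_quat(Q) and (R.from_quat(manip.current_tcp_rot()).inv()*R.from_quat(Q)).magnitude(),manip.current_clock(),manip.current_force())
for m in("scene","top"): cv2.imwrite(f"pics/{m}6.png",viewer.get_image(m)[:,:,::-1])
s=cv2.imread("pics/scene6.png");cs=viewer.get_calibration("scene");print(proj(cs,rim),proj(cs,rim+n*.025))
cv2.imwrite("pics/s6z.png",cv2.resize(s[200:330,80:240],(738,600),interpolation=2))
E
```

```text
edge yaw 5.024267892125579
hub pred [322.58252099 296.19231903] [322.56507125 294.39957649]
[-0.42113608 -0.03536378  0.90630779]
[ 1.28256542  0.26006382 -0.83009509  1.94367878 -0.07584087  0.6534305
 -0.93009474]
[ 1.2071521   0.3344147  -0.79096915  1.95270949  0.00791911  0.57566587
 -1.00347136]
[ 1.16543659  0.36955383 -0.76298433  1.95468419  0.04387461  0.53897341
 -1.03503747]
err [ 0.1497621  -0.54337017  0.77841207] 0.0014257455964705114 28.3 [-0.87956993  0.27472181 -2.02521644]
[148.9177815  264.28295662] [145.67922453 252.5876998 ]
```

View pics/s6z.png

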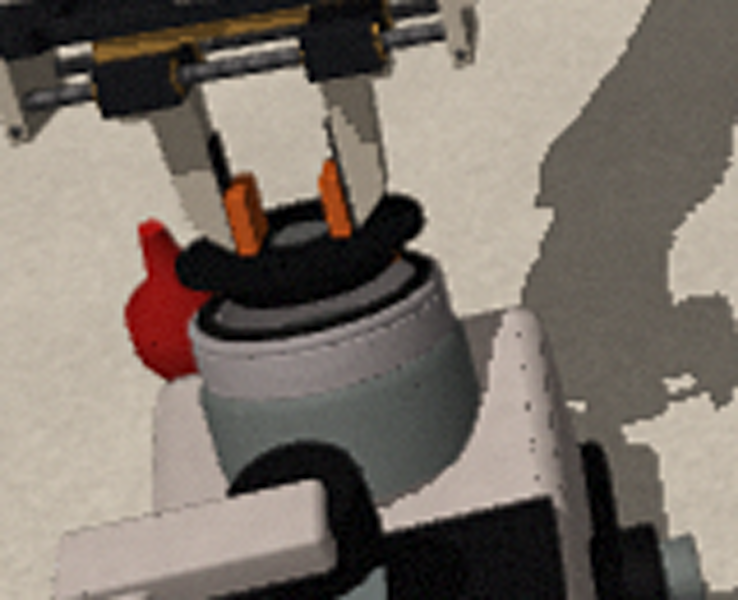

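The cap hovers parallel to the port. The rim centre at crop (317,297), i.e. pixel (148.7,264.3), matches my projected rim of (148.9,264.3), and the flange is centred above it. Now I insert under force watch.

```bash
cat > ins.py <<'E'
from bench import viewer,manip,effector
from h import *
rim=np.array([.578,-.264,.200]); n,Q=portpose(-175.1,rim); K=.0261
def hh(): return (manip.current_tool_pos()-rim)@n+K
E
python3 - <<'E'
from ins import *
f0=np.mean([manip.current_force() for _ in range(3)],axis=0)
h=.025; hist=[]
while h>-.004:
    h-=.003 if h>.0075 else .001
    manip.servo_line(rim+n*(h-K),Q,vel=.04); f=manip.current_force()-f0; ax=f@n; lat=f-ax*n
    print(round(h,4),round(hh(),4),'ax',round(ax,2),'lat',lat.round(2),round(manip.current_finger_gap(),4))
    if ax>9 or np.linalg.norm(lat)>12 or (h>.0045 and ax>6): break
print(manip.current_clock(),manip.current_wrist_torque())
E
```

```text
0.022 0.0218 ax 2.0 lat [ 1.21 -0.78  0.53] 0.0436
0.019 0.0187 ax 2.36 lat [ 1.11 -0.67  0.49] 0.0437
0.016 0.0158 ax 1.85 lat [ 1.32 -1.15  0.57] 0.0437
0.013 0.0128 ax 1.34 lat [0.29 0.55 0.16] 0.0438
0.01 0.0098 ax 1.5 lat [0.32 0.54 0.17] 0.0441
0.007 0.0068 ax 1.24 lat [ 0.64 -1.15  0.25] 0.0436
0.006 0.0061 ax 3.27 lat [-0.23  0.39 -0.09] 0.0437
0.005 0.005 ax 4.16 lat [0.93 0.02 0.43] 0.0436
0.004 0.004 ax 4.72 lat [0.59 0.1  0.28] 0.0438
0.003 0.0033 ax 9.51 lat [0.28 0.09 0.14] 0.0435
30.9 [0.26241863 1.10289433 0.21678447]
```

The seal touched at 6.3 mm on my scale and solid metal at about 3.3 mm, which is exactly the seal's 3 mm travel (my rim estimate is 3 mm low). I press a little more firmly and release.

Run:
```python
from ins import *
h=.003
while h>.0005:
    manip.servo_line(rim+n*(h-K),Q,vel=.03); f=manip.current_force()
    print(round(h,4),round(hh(),4),'ax',round(f@n,2),f.round(1))
    if f@n>14: break
    h-=.0005
effector.open_jaws()
print(manip.current_finger_gap(),round(hh(),4),manip.current_force()@n,manip.current_clock())
manip.servo_line(rim+n*(.06-K),Q,vel=.12)
print(manip.current_force(),manip.current_clock())
for m in("scene","wrist"): cv2.imwrite(f"pics/{m}7.png",viewer.get_image(m)[:,:,::-1])
s=cv2.imread("pics/scene7.png")
cv2.imwrite("pics/s7z.png",cv2.resize(s[200:330,80:240],(738,600),interpolation=2))
```

```text
0.003 0.0033 ax 6.76 [-4.5  0.3  5.4]
0.0025 0.0032 ax 12.79 [-8.   1.7 10.5]
0.002 0.0031 ax 18.69 [-12.1   2.4  15.1]
0.09148144803462152 0.0023 5.84610796291033 32.5667
[0.5375325  0.39313771 0.60312427] 33.2
```

View pics/s7z.png

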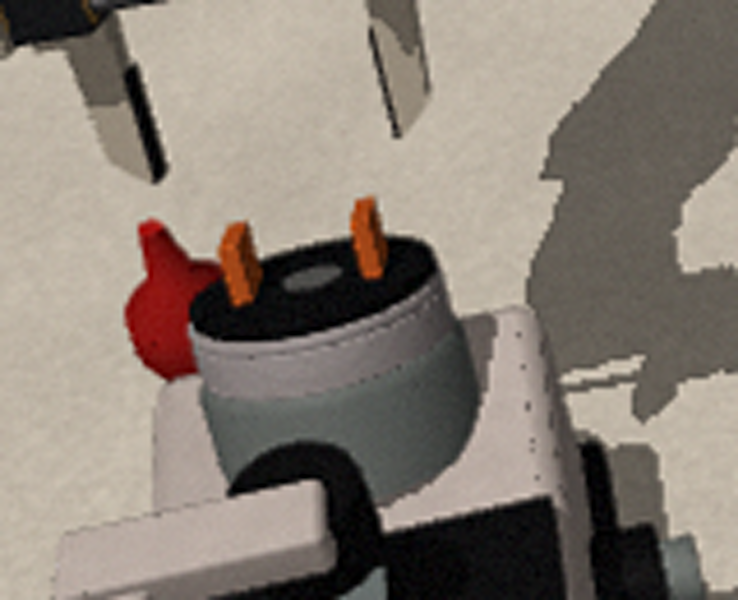

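View pics/wrist7.png

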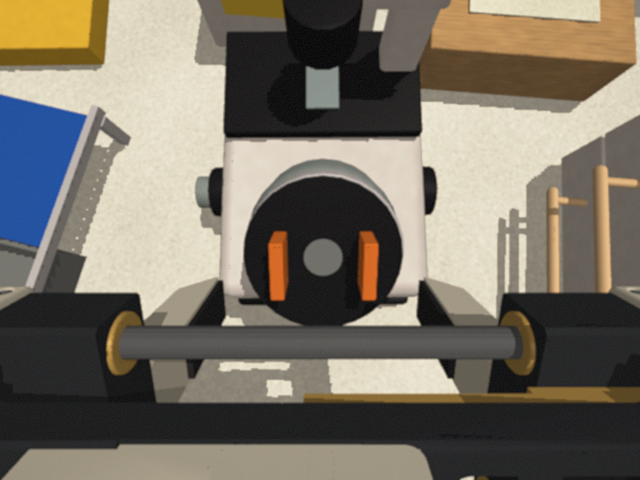

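The flange sits flush on the rim with both lugs spread: cols 268–288 and 358–378 in the wrist view, hub at (322,257). I run a numeric check and then hand in.

Run:
```python
from ins import *
manip.servo_line(rim+n*(.11-K),Q,vel=.2); manip.sleep(.2)
w=viewer.get_calibration("wrist");cs=viewer.get_calibration("scene")
im=viewer.get_image("wrist")[:,:,::-1].copy();s=viewer.get_image("scene")[:,:,::-1].copy();t=viewer.get_image("top")[:,:,::-1].copy()
for k,v in(("w8",im),("s8",s),("t8",t)): cv2.imwrite(f"pics/{k}.png",v)
hv=cv2.cvtColor(im,cv2.COLOR_BGR2HSV); m=((hv[:,:,0]<15)&(hv[:,:,1]>170)&(hv[:,:,2]>80)).astype(np.uint8); m[:,:200]=0;m[:,450:]=0;m[:150]=0;m[300:]=0
B=[cv2.boundingRect(q) for q in cv2.findContours(m,0,2)[0] if cv2.contourArea(q)>60];print(B)
g=cv2.cvtColor(im,cv2.COLOR_BGR2GRAY)
rimt=rim+.0033*n
# plane-ray at lug top (32 mm above rim along n)
def pl(c,uv,h):
    o,d=ray(c,uv); return o+d*(((rimt+h*n)-o)@n)/(d@n)
x0=min(b[0] for b in B);x1=max(b[0]+b[2] for b in B);y=B[0][1]+3
print('lug span',np.linalg.norm(pl(w,(x0,y),.032)-pl(w,(x1,y),.032)))
cv2.imwrite("pics/s8z.png",np.hstack([cv2.resize(im[150:310,220:430],(420,320)),cv2.resize(s[230:310,100:190],(360,320))]))
print(manip.current_clock(),manip.current_force(),manip.current_finger_gap())
```

```text
[(352, 213, 16, 56), (278, 213, 16, 56)]
lug span 0.06089753756246013
34.05 [ 0.42271622 -0.20806719  0.09372667] 0.09209545115697552
```

View pics/s8z.png

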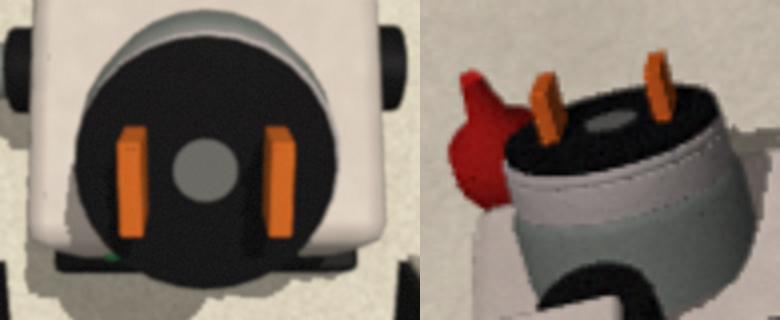

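View pics/t8.png

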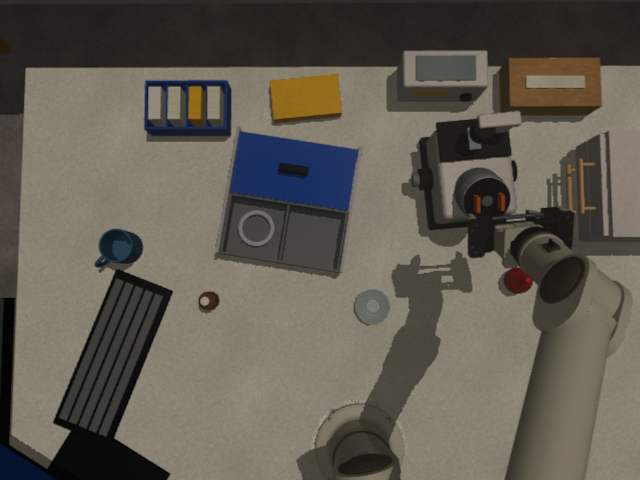

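The cap is flush, the lug span is 60.9 mm (60 when free), the cover is open and the other things have not moved.

```bash
python3 -c "
from bench import manip
manip.hand_in(); print(manip.current_clock())"
```

```text
the job is handed in; nothing more can be done
the job is handed in; nothing more can be done
```

The cap is pressed home and latched in the camera port, the cover is open, and the job was handed in at about 34 s. The hand-in gives no verdict, so this rests on my own last checks.

**What I did:** I slid the cover open and took the cap by its tabs from the −y pocket. I carried it pinched to the port, pressed it in along the leaning axis to about 19 N, then released it and backed off about 11 cm.

**What the last checks showed:**
- **Cap:** it looks flush on the rim in the wrist and scene views. The lugs are 60.9 mm apart outside (60 mm when free), so the tabs are sprung out.
- **Seal:** first touch and solid metal were 3 mm apart, which matches the seal's full travel.
- **Robot:** the force at the wrist was about 0 after backing off.
- **Surroundings:** the filter ring is still in its pocket, and nothing else looks moved in the top view.

**What failed or disagreed:**
- **First cover grip:** it closed above the bar because the real fingertips are about 33 mm behind the reported TCP. I calibrated that by touch and allowed for it afterwards.
- **Cover travel:** I measured about 141–142 mm instead of 150 mm. It stopped against a resistance of about 19 N, and the picture shows it clear of the tray wall.
- **Rim height:** contact came about 3 mm higher along the port axis than the rim I aimed for. The camera had also put the seal 2–3 mm above the stated height.
- **Port lean direction:** the two ring fits differed by about 6°. I used a value between them, close to what the microscope's edge showed.

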